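Tighten the lens clamp's thumbscrew with the fingertip

ROBOT

A 6-joint arm with a two-finger parallel gripper is mounted at the origin on the work surface. World frame = base frame: x ahead of the robot, y to its left, z up, the work surface at z = 0. Lengths are in m, angles in rad, forces in N, time in s.
With the tool pointing down it reaches from about 0.35 to 0.775 m from the base axis. Payload 7.3 kg.
Tool frame: the origin (TCP) lies at the very end of the fingers, on their centre line; the grasp point (between the pads) lies 19 mm behind it; z points along the fingers, y is the line along which they close (so a half turn about z gives the same grasp; the last joint's range is limited). The gripper opens to 92 mm and grips with 3 to 60 N. Pads are 19 mm wide; open, the fingers measure 130 mm over their backs; the gripper's body (75 mm by 190 mm) begins 47 mm behind the grasp point.
Start: joints at [-1.361, 0.342, 1.524, -0, 1.275, -0.146], TCP at [0.183, -0.492, 0.227] pointing down, gripper open.
Joint ranges: [-2.53, 2.53], [-0.77, 2.02], [0.04, 2.7], [-1, 4.14], [0.28, 2.66], [-3.11, 3.11]. Speed limits (rad/s): [2.57, 2.57, 3.14, 3.14, 3.14, 3.14].

INTERFACE

Orientations are given as [roll, pitch, yaw] about the fixed x, y, z axes, in that order (R = Rz(yaw) Ry(pitch) Rx(roll)).
In Python, from cell import robot, read_camera, get_calibration gives the robot as it stands. The module is installed in compiled form; this text tells all that it offers.
- The arm moves only by the tool send_rows, never from a script. Its argument "plan" is a list of rows, each a list of 2 entries, a list of its own where there are three numbers: the shift along the tool's x, y, z as a fraction of full scale, then the turn, a rotation vector about the tool's x, y, z as a fraction of full scale. A call has exactly 10 rows; each row shifts and turns the commanded pose from where the row before left it, along the tool's axes as they then stand; what a row does not reach is not made up. Full scale, the value 1, is 0.025 m for a shift and 90 degrees for a turn. A row lasts 1/8 s, in which the tool goes at most 62.5 mm and 10.7 degrees, less where a joint would pass 70% of its speed; a pose out of reach is approached as far as the arm can. A call with a number of a shift or a turn outside -1 to 1 is refused whole. A call with a gripper value outside its range is refused whole. "gripper" is the opening, from -1 (shut) to 1 (fully open), so that 0 is half open, set as the call begins (left out, the last holds). The fingers move at their own pace and stop on an object; "force" is the grip in N (left out, the last holds). Time passes only in rows, so rows that do not move let the fingers close, or fill a call up. It gives the time, the measured TCP pose, the force, the opening and the grip force at its end, in the units of the state.
- robot.observe(): the state, without advancing time (a new reading comes with each control period).
- read_camera(name): name is "scene" or "top"; returns (picture, depth): 420x560x3 uint8, blue, green, red; 420x560 float32, m along the optical axis (not along the pixel's ray), 0 where there is no reading.
- get_calibration(name): a dict with "intrinsics" (3x3 intrinsics, pixels), "dist_coeffs" ([k1, k2, p1, p2, k3] as OpenCV has them; the pictures are not rectified), "rvec" (rotation vector, rad) and "tvec" (3), from world to camera coordinates, as OpenCV has them. Camera axes: x right, y down, z forward; pixel columns grow to the right and rows downward; lengths in m; the calibration is good to about 2 mm. A picture is of the moment at which its call begins. get_calibration takes no time and is no camera call.
- robot.hand_in(): hands the job in; it is judged then, once.
The state is a dict: "time": time; "qpos": joint angles; "qvel": joint speeds; "joint_efforts": joint torques, N m; "tool_pos": TCP position; "tool_rot": TCP orientation; "contact_force": force on the tool from outside, world axes, zero at the start; "torque": the same for the moment, N m; "opening": finger opening in m; "grip_force": force on a finger pad.
Only numpy, scipy, OpenCV 4.12 (cv2) and the standard library are available. Lean on these libraries where they do the work, as an engineer would, in place of code of your own. Each camera call takes 0.05 s, during which the arm holds its last target. There are 200 camera calls.

TASK

Tighten the lens clamp: push the wings of its loose thumbscrew round clockwise (seen from above) with the fingertips, stroke after stroke, until the screw is at its stop, without forcing it any further. Nothing needs gripping or lifting: leave the lens lying in its saddle and everything else on the mat where it is, and end clear of it all.

Things in the scene. Friction and masses are not known exactly. Their poses are not given: they have to be found in the camera images.
- clamp: aluminium rail clamp, fixed. Origin on the mat (3 mm above the bench) straight below the thumbscrew's vertical axis; z up, x along lens and rails, +y from the screw towards the lens (lens axis at y = +85 mm, 75 mm up; lens top 111 mm up). A flat strap 26 mm wide (x -13 to +13 mm) runs from y = -16 mm, under the screw's wings, to over the lens.
- plate_edge (a point): middle of the upper free edge of a fixed plate, 6 mm thick, 76 mm long in the clamp's x, that overhangs the wings on the lens side: it lies 167 mm above the clamp's origin, at clamp y = +18 mm, and the plate goes on to y = +48 mm, on two legs. A finger from above reaches the wings only on the open side, y below +18 mm, so several strokes are needed.
- screw (a joint): turn of the thumbscrew, rad, growing clockwise seen from above (tightening): 0 loose, 7.5 hard stop (tight); starts at 0 to 1.8. Stays where left; about 2 N at a wing turns it; over 40 N is forcing. At 7.5 its three wings point to -110, +10 and +130 degrees, counterclockwise from the clamp's x axis; at value q they stand (7.5 - q) rad counterclockwise of that.
- screw_top (a point): top centre of the brass thumbscrew's knurled hub, on its vertical axis. Hub 20 mm across; three flat upright wings 120 degrees apart, 6 mm thick, reach 34 mm from the axis, from 1 to 19 mm below this point; strap top 27 mm below it. It is 153.5 mm above the clamp's origin at joint value 0; screw and strap sink 5 mm over the 7.5 rad.
- lens: black cine prime lens, 140 mm long, 72 mm across (80 mm at the front ring), lying loose in the clamp's V saddle under the strap; origin on its axis, x along it
- rear_cap: red plastic rear lens cap, a disc 60 mm across and 18 mm high, lying on the mat; origin at the centre of its underside; stands loose, to be left alone
- step_ring: silver step-up filter ring, 82 mm outside, 68 mm inside, 8 mm high, lying on the mat; origin at the centre of its underside; stands loose, to be left alone
- blower: orange blower bulb standing on its base, 58 mm across, 105 mm high with its thin nozzle up; origin at the centre of its underside; stands loose, to be left alone
- loupe: chrome loupe, 46 mm across and 44 mm high, standing on the mat; origin at the centre of its underside; stands loose, to be left alone
- spare_lens: second black lens, 82 mm across and 95 mm high, standing on end; origin at the centre of its underside; stands loose, to be left alone
- front_cap: black front lens cap, a disc 84 mm across and 12 mm high, lying on the mat; origin at the centre of its underside; stands loose, to be left alone

How it is judged:
By the outcome, as a careful person would: the job done as asked, in the order asked, and still so for the second after the job is handed in, with the robot touching nothing.
It also fails if it takes over 58 s, if anything falls off the work surface, if the arm or the gripper's body presses on something with over 40 N, if the wrist force passes 120 N, or if a joint passes its speed limit or range.

## Working session

There is one attempt and no reset: what is moved stays moved. The work goes in short steps, Python scripts to look and compute and a tool call to move; the robot and the scene stay as the last step left them, time stands still between calls to the robot, and variables do not carry over. Pictures are saved under pics/ and viewed, at most 10 in all, crops included, and the job is handed in when it is done.

Besides the shell and the picture viewer there is one more tool, called after "Request:" by a JSON object that holds its "api" and its "payload", one argument or row to a line. send_rows: Moves the arm, as the interface text tells. Shift numbers are shares of 0.025 m and turn numbers shares of 90 degrees, none past 1 either way. Its arguments: {"type":"object","properties":{"plan":{"type":"array"},"gripper":{"type":"number"},"force":{"type":"number"}},"required":["plan"]}

```bash
mkdir -p pics
cat > h.py <<'E'
import numpy as np, cv2
from cell import robot, read_camera, get_calibration
def cal(n):
    c=get_calibration(n);R=cv2.Rodrigues(np.array(c['rvec'],float))[0]
    return np.array(c['intrinsics'],float),np.array(c['dist_coeffs'],float),R,np.array(c['tvec'],float).ravel()
def cloud(n,d):
    K,D,R,t=cal(n);h,w=d.shape
    g=np.stack(np.meshgrid(np.arange(w),np.arange(h)),-1).reshape(-1,1,2).astype(np.float64)
    u=cv2.undistortPoints(g,K,D).reshape(-1,2)
    P=np.c_[u,np.ones(len(u))]*d.reshape(-1,1)
    return ((P-t)@R).reshape(h,w,3)
def proj(n,P):
    K,D,R,t=cal(n);return cv2.projectPoints(np.array(P,float).reshape(-1,1,3),R,t,K,D)[0].reshape(-1,2)
E
python3 - <<'E'
from h import *
for n in('scene','top'):
    im,d=read_camera(n);cv2.imwrite(f'pics/{n}0.png',im);np.savez(f'{n}0.npz',im=im,d=d)
    K,D,R,t=cal(n);print(n,-R.T@t,R[2],K[0,0])
print(robot.observe())
E
```

```text
scene [1.07758488 0.12577979 0.70579062] [-0.64265394 -0.15456589 -0.75040342] 408.7103547278009
top [0.45111639 0.02799803 0.93955564] [ 0.16352925 -0.03396563 -0.98595361] 472.3830922604381
{'time': 0.1, 'qpos': array([-1.36098322e+00,  3.42657377e-01,  1.52491718e+00, -3.15001340e-06,
        1.27540393e+00, -1.46041659e-01]), 'qvel': array([-0.00130173, -0.00090982, -0.00228214, -0.00142235,  0.00057603,
        0.00051903]), 'joint_efforts': array([ 1.67128022e-03, -4.32004559e+01, -2.44694406e+01,  7.19388225e-02,
        5.26062108e-02, -4.03878369e-05]), 'tool_pos': array([ 0.18282873, -0.49174979,  0.22611372]), 'tool_rot': array([-3.14022113e+00, -1.98691148e-04,  3.55855549e-01]), 'contact_force': array([-0.82408753, -0.00658236, -0.01198871]), 'torque': array([0.02343888, 0.0613503 , 0.00027236]), 'grip_force': 0.0, 'opening': 0.0918712421621951}
```

View pics/scene0.png

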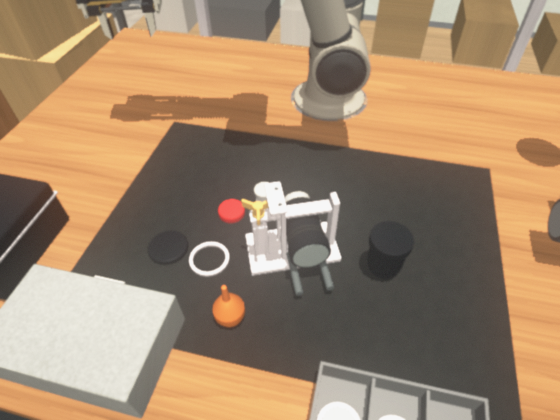

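View pics/top0.png

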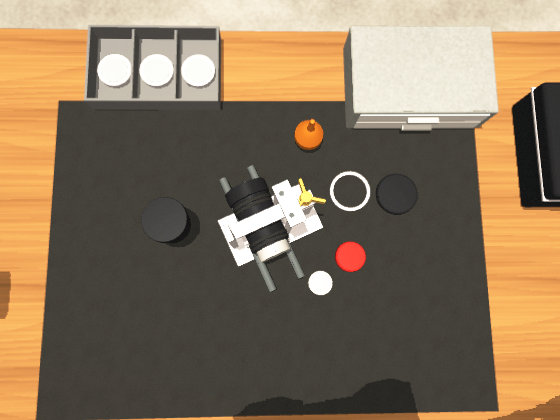

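The top view shows the brass screw at about (306,199), with the white plate left of it at (290,205). The lens axis runs from (245,190) to (275,250). The red cap is at (351,257), the ring at (350,191) and the blower at (309,135). Next I measure.

Run:
```python
from h import *
for n in('top','scene'):
    z=np.load(n+'0.npz');im,d=z['im'],z['d'];P=cloud(n,d)
    hsv=cv2.cvtColor(im,cv2.COLOR_BGR2HSV)
    m=(hsv[...,0]>18)&(hsv[...,0]<32)&(hsv[...,1]>130)&(P[...,2]>.11)&(P[...,2]<.18)&(abs(P[...,1])<.2)
    v,u=np.nonzero(m);print(n,m.sum(),u.min(),u.max(),v.min(),v.max())
    Q=P[m];print(np.percentile(Q[:,2],[5,50,95]),Q.mean(0))
    # plate: white at z ~.17
    w=(P[...,2]>.163)&(P[...,2]<.177)&(abs(P[...,1])<.2)&(hsv[...,1]<60)&(P[...,0]>.3)&(P[...,0]<.65)
    k,lab,st,ce=cv2.connectedComponentsWithStats(w.astype('uint8'));i=1+st[1:,4].argmax();A=P[lab==i]
    r=cv2.minAreaRect((A[:,:2]*1000).astype('float32'));print('plate',len(A),np.median(A[:,2]),r,cv2.boxPoints(r).round(1).tolist())
    c=np.array([u.mean(),v.mean()]).astype(int)
    cr=im[c[1]-40:c[1]+40,c[0]-50:c[0]+50];cv2.imwrite(f'pics/{n}_crop.png',cv2.resize(cr,None,fx=6,fy=6,interpolation=cv2.INTER_CUBIC));print('crop org',c-[50,40])
```

```text
top 152 298 325 122 205
[0.13507923 0.15305309 0.15621751] [ 0.60531162 -0.04394782  0.15038578]
plate 812 0.17003470738455556 ((589.9571533203125, -10.60549545288086), (75.06954956054688, 30.424833297729492), 23.709989547729492) [[549.5, -11.800000190734863], [561.7000122070312, -39.599998474121094], [630.4000244140625, -9.399999618530273], [618.2000122070312, 18.399999618530273]]
crop org [257 155]Traceback (most recent call last):
  File "<stdin>", line 6, in <module>
    return umr_minimum(a, axis, None, out, keepdims, initial, where)
ValueError: zero-size array to reduction operation minimum which has no identity
```

View pics/top_crop.png

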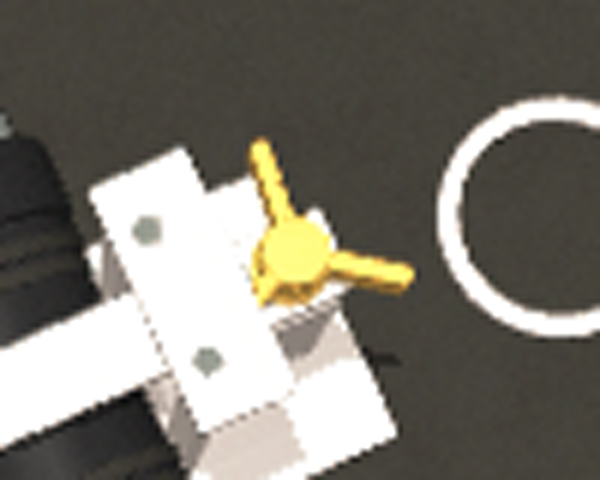

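The crop shows the hub top at crop (298,250), with wing tips at (262,145) and (410,277). The third wing goes under the plate at lower left.

```bash
cat >> h.py <<'E'
yaw=np.radians(23.7)
def ray(n,uv,z):
    K,D,R,t=cal(n);u=cv2.undistortPoints(np.array(uv,float).reshape(-1,1,2),K,D).reshape(-1,2)
    d=np.c_[u,np.ones(len(u))]@R;o=-R.T@t;return o+d*((z-o[2])/d[:,2])[:,None]
E
python3 - <<'E'
from h import *
O=np.array([603.2,-40.9])/1000
px=np.array([[298,250],[262,145],[410,277]])/6+[257,155]
A=ray('top',px,.1555);print(A)
ex=np.array([np.cos(yaw),np.sin(yaw)]);ey=np.array([-ex[1],ex[0]])
for c in (O,A[0,:2]):
    v=A[1:,:2]-c;print(np.hypot(*v.T)*1000,np.degrees(np.arctan2(v@ey,v@ex)))
# scene view: brass pixels near projection of hub
s=np.load('scene0.npz');im=s['im'];p=proj('scene',[[*O,.156]])[0];print('scene proj',p)
c=p.astype(int);cv2.imwrite('pics/scene_crop.png',cv2.resize(im[c[1]-40:c[1]+40,c[0]-50:c[0]+50],None,fx=6,fy=6,interpolation=cv2.INTER_CUBIC));print(c-[50,40])
E
```

```text
[[ 0.60276546 -0.04198685  0.1555    ]
 [ 0.63318617 -0.03239567  0.1555    ]
 [ 0.59479691 -0.07349159  0.1555    ]]
[31.16879705 33.65744422] [  -7.866224   -128.15770002]
[31.89687221 32.4968639 ] [  -6.200747   -127.89423038]
scene proj [258.23039076 203.40337801]
[208 163]
```

View pics/scene_crop.png

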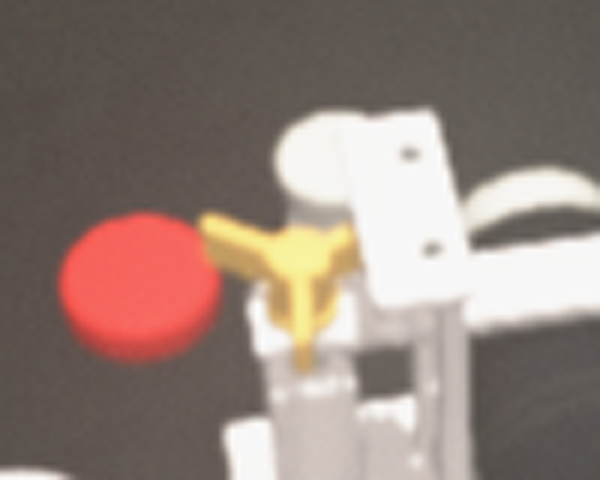

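The axis is at (0.603, -0.0413) from both the plate and the hub. The clamp yaw is 23.7° and the wings stand at -7°, -127.5° and +113°. That puts q at about 1.52, with about 342° to go. I'll use the closed fingers as a pusher with tool y pointing radially outward, so the axis sits at tool (-12.5, -35) mm.

Request:
{"api": "send_rows", "payload": {
  "plan": [
    [[0.92,-0.398,0],[0,0,0]],
    [[0.92,-0.398,0],[0,0,0]],
    [[0.92,-0.398,0],[0,0,0]],
    [[0.92,-0.398,0],[0,0,0]],
    [[0.92,-0.398,0],[0,0,0]],
    [[0.92,-0.398,0],[0,0,0]],
    [[0.92,-0.398,0],[0,0,0]],
    [[0.92,-0.398,0],[0,0,0]],
    [[0.92,-0.398,0],[0,0,0]],
    [[0.92,-0.398,0],[0,0,0]]
  ],
  "gripper": -1,
  "force": 20
}}

```text
time: 1.35
tool_pos: [0.3642, -0.318, 0.2264]
tool_rot: [-3.141, 0.0, 0.356]
contact_force: [0.2, -0.4, -0.2]
opening: 0.0008
grip_force: 0.0
```

Request:
{"api": "send_rows", "payload": {
  "plan": [
    [[0.92,-0.398,0],[0,0,0]],
    [[0.92,-0.398,0],[0,0,0]],
    [[0.92,-0.398,0],[0,0,0]],
    [[0.92,-0.398,0],[0,0,0]],
    [[0.92,-0.398,0],[0,0,0]],
    [[0.92,-0.398,0],[0,0,0]],
    [[0.92,-0.398,0],[0,0,0]],
    [[0.92,-0.398,0],[0,0,0]],
    [[0,0,0],[0,0,0.104]],
    [[0,0,0],[0,0,0.104]]
  ]
}}

```text
time: 2.6
tool_pos: [0.5086, -0.1795, 0.2262]
tool_rot: [-3.141, 0.001, 0.025]
contact_force: [0.1, -0.4, -0.2]
opening: 0.0005
grip_force: 0.0
```

```bash
cat >> h.py <<'E'
AX=np.array([.603,-.0413])
def rep(phi=None,c=(-12.5,-35),zt=None):
    s=robot.observe();p=s['tool_pos'];ps=s['tool_rot'][2]
    x=np.array([np.cos(ps),np.sin(ps)]);y=np.array([np.sin(ps),-np.cos(ps)])
    v=AX-p[:2];a=np.array([v@x,v@y])*1000
    print('t%.2f'%s['time'],'p',p.round(4),'rpy',np.degrees(s['tool_rot']).round(1),'phi_b %.1f'%((np.degrees(ps)-90-23.7+180)%360-180),'axis in tool mm',a.round(1),'open %.3f'%s['opening'],'F',s['contact_force'].round(1),'j6 %.2f'%s['qpos'][5])
    print('shift needed mm',(a-np.array(c)).round(2), 'units',((a-np.array(c))/25).round(3))
E
python3 -c "
from h import *
rep()"
```

```text
t2.60 p [ 0.5086 -0.1795  0.2262] rpy [-1.8e+02  1.0e-01  1.4e+00] phi_b -112.3 axis in tool mm [  97.8 -135.9] open 0.001 F [ 0.1 -0.4 -0.2] j6 1.06
shift needed mm [ 110.31 -100.87] units [ 4.412 -4.035]
```

Request:
{"api": "send_rows", "payload": {
  "plan": [
    [[0.735,-0.672,0],[0,0,0]],
    [[0.735,-0.672,0],[0,0,0]],
    [[0.735,-0.672,0],[0,0,0]],
    [[0.735,-0.672,0],[0,0,0]],
    [[0.735,-0.672,0],[0,0,0]],
    [[0.735,-0.672,0],[0,0,0]],
    [[0,0,0.8],[0,0,0]],
    [[0,0,0.8],[0,0,0]],
    [[0,0,0.76],[0,0,0]],
    [[0,0,0],[0,0,0]]
  ]
}}

```text
time: 3.85
tool_pos: [0.6147, -0.0758, 0.1658]
tool_rot: [-3.14, 0.004, 0.029]
contact_force: [-0.7, -0.5, 0.3]
opening: 0.0004
grip_force: 0.0
```

Run:
```python
from h import *
rep()
im,d=read_camera('top');a=im[140:240,240:380]
im,d=read_camera('scene');b=im[140:240,190:330]
cv2.imwrite('pics/c2.png',cv2.resize(np.vstack([a,b]),None,fx=3,fy=3,interpolation=cv2.INTER_CUBIC))
```

```text
t3.85 p [ 0.6147 -0.0758  0.1658] rpy [-179.9    0.2    1.7] phi_b -112.0 axis in tool mm [-10.7 -34.8] open 0.000 F [-0.7 -0.5  0.3] j6 1.30
shift needed mm [1.76 0.19] units [0.07  0.008]
```

View pics/c2.png

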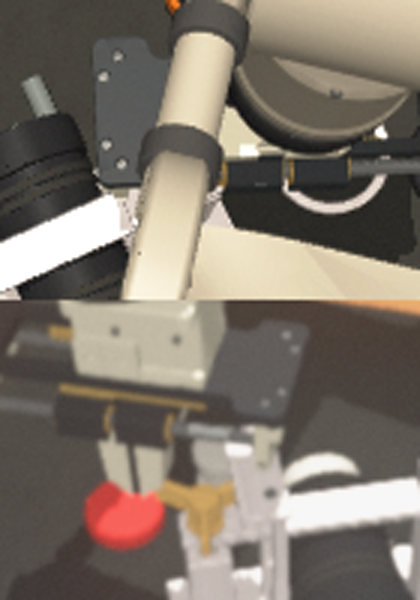

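Run:
```python
from h import *
p=robot.observe()['tool_pos']
f=lambda q:((q-[190,140])*3+[0,300]).round().tolist()
for P in [p,p+[0,.019,0],p-[0,.019,0],p+[0,0,.06],[.603,-.0413,.1555],[.595,-.0735,.1545]]: print(np.round(P,3),f(proj('scene',[P])[0]))
```

```text
[ 0.616 -0.076  0.168] [141.0, 482.0]
[ 0.616 -0.057  0.168] [171.0, 487.0]
[ 0.616 -0.095  0.168] [111.0, 477.0]
[ 0.616 -0.076  0.228] [131.0, 409.0]
[ 0.603 -0.041  0.156] [204.0, 490.0]
[ 0.595 -0.074  0.154] [158.0, 473.0]
```

The lower half shows the fingertips at about (140,480), just beside the wing ending at (165,490). That matches the projected TCP. Lowering, then the first stroke.

Request:
{"api": "send_rows", "payload": {
  "plan": [
    [[0,0,0.35],[0,0,0]],
    [[0,0,0.35],[0,0,0]],
    [[0,0,0.36],[0,0,0]],
    [[0,0,0],[0,0,0]],
    [[-0.225,0.061,0],[0,0,0.1]],
    [[-0.225,0.061,0],[0,0,0.1]],
    [[-0.225,0.061,0],[0,0,0.1]],
    [[-0.225,0.061,0],[0,0,0.1]],
    [[0,0,0],[0,0,0]],
    [[0,0,0],[0,0,0]]
  ]
}}

```text
time: 5.2
tool_pos: [0.5932, -0.0775, 0.1414]
tool_rot: [-3.142, -0.0, -0.596]
contact_force: [0.4, -0.5, 1.9]
opening: 0.0003
grip_force: 0.3
```

```bash
python3 -c "
from h import *
rep()"
```

```text
t5.20 p [ 0.5932 -0.0775  0.1414] rpy [-180.    -0.   -34.2] phi_b -147.9 axis in tool mm [-12.2 -35.4] open 0.000 F [ 0.4 -0.5  1.9] j6 1.91
shift needed mm [ 0.31 -0.45] units [ 0.012 -0.018]
```

Request:
{"api": "send_rows", "payload": {
  "plan": [
    [[-0.225,0.061,0],[0,0,0.1]],
    [[-0.225,0.061,0],[0,0,0.1]],
    [[-0.225,0.061,0],[0,0,0.1]],
    [[-0.225,0.061,0],[0,0,0.1]],
    [[0,0,0],[0,0,0]],
    [[0,0,0],[0,0,0]],
    [[0.1,0,0],[0,0,0]],
    [[0,0,-0.6],[0,0,0]],
    [[0,0,-0.5],[0,0,0]],
    [[-0.1,0,0],[0,0,0]]
  ]
}}

```text
time: 6.45
tool_pos: [0.5745, -0.0653, 0.1706]
tool_rot: [-3.139, -0.002, -1.228]
contact_force: [0.2, 0.4, -0.1]
opening: 0.0003
grip_force: 0.0
```

```bash
cat >> h.py <<'E'
def look(name):
    rep();im,d=read_camera('scene');cv2.imwrite('pics/'+name,cv2.resize(im[150:230,200:310],None,fx=6,fy=6,interpolation=cv2.INTER_CUBIC))
E
python3 -c "
from h import *
look('s1.png')"
```

```text
t6.45 p [ 0.5745 -0.0653  0.1706] rpy [-1.798e+02 -1.000e-01 -7.030e+01] phi_b 176.0 axis in tool mm [-13.  -34.9] open 0.000 F [ 0.2  0.4 -0.1] j6 2.55
shift needed mm [-0.49  0.1 ] units [-0.02   0.004]
```

View pics/s1.png

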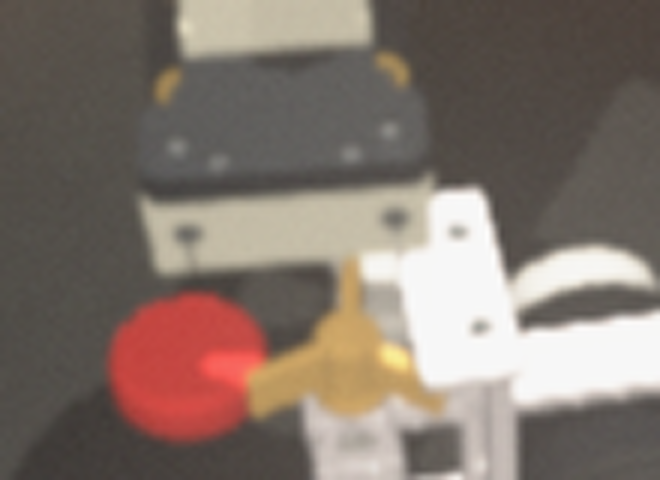

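The screw turned as planned. One wing now points away at (350,260) and the next is at (250,390). I swing back above the wings for stroke 2.

Request:
{"api": "send_rows", "payload": {
  "plan": [
    [[0.213,-0.095,0],[0,0,-0.1]],
    [[0.213,-0.095,0],[0,0,-0.1]],
    [[0.213,-0.095,0],[0,0,-0.1]],
    [[0.213,-0.095,0],[0,0,-0.1]],
    [[0.213,-0.095,0],[0,0,-0.1]],
    [[0.213,-0.095,0],[0,0,-0.1]],
    [[0.213,-0.095,0],[0,0,-0.1]],
    [[0.213,-0.095,0],[0,0,-0.1]],
    [[0.213,-0.095,0],[0,0,-0.1]],
    [[0.213,-0.095,0],[0,0,-0.1]]
  ]
}}

```text
time: 7.75
tool_pos: [0.6257, -0.0701, 0.1682]
tool_rot: [-3.141, 0.001, 0.349]
contact_force: [-0.6, 0.6, -0.4]
opening: 0.0006
grip_force: 0.0
```

Request:
{"api": "send_rows", "payload": {
  "plan": [
    [[0.213,-0.095,0],[0,0,-0.1]],
    [[0.213,-0.095,0],[0,0,-0.1]],
    [[0.213,-0.095,0],[0,0,-0.1]],
    [[0.213,-0.095,0],[0,0,-0.1]],
    [[0.213,-0.095,0],[0,0,-0.1]],
    [[0,0,0],[0,0,0]],
    [[0,0,0],[0,0,0]],
    [[0,0,0],[0,0,0]],
    [[0,0,0],[0,0,0]],
    [[0,0,0],[0,0,0]]
  ]
}}

```text
time: 9.0
tool_pos: [0.6394, -0.0454, 0.1687]
tool_rot: [3.142, 0.0, 1.128]
contact_force: [0.2, -0.7, 0.2]
opening: 0.0009
grip_force: 0.0
```

```bash
python3 -c "
from h import *
rep()"
```

```text
t9.00 p [ 0.6394 -0.0454  0.1687] rpy [180.    0.   64.6] phi_b -49.1 axis in tool mm [-11.9 -34.6] open 0.001 F [ 0.2 -0.7  0.2] j6 0.25
shift needed mm [0.63 0.39] units [0.025 0.016]
```

Request:
{"api": "send_rows", "payload": {
  "plan": [
    [[0.025,0.016,0.4],[0,0,0]],
    [[0,0,0.4],[0,0,0]],
    [[0,0,0.36],[0,0,0]],
    [[0,0,0],[0,0,0]],
    [[-0.225,0.061,0],[0,0,0.1]],
    [[-0.225,0.061,0],[0,0,0.1]],
    [[-0.225,0.061,0],[0,0,0.1]],
    [[-0.225,0.061,0],[0,0,0.1]],
    [[-0.225,0.061,0],[0,0,0.1]],
    [[-0.225,0.061,0],[0,0,0.1]]
  ]
}}

```text
time: 10.25
tool_pos: [0.6224, -0.0731, 0.1401]
tool_rot: [3.142, -0.002, 0.181]
contact_force: [1.5, 1.5, -0.6]
opening: 0.0002
grip_force: 0.9
```

Request:
{"api": "send_rows", "payload": {
  "plan": [
    [[-0.225,0.061,0],[0,0,0.1]],
    [[-0.225,0.061,0],[0,0,0.1]],
    [[-0.225,0.061,0],[0,0,0.1]],
    [[-0.225,0.061,0],[0,0,0.1]],
    [[-0.225,0.061,0],[0,0,0.1]],
    [[-0.225,0.061,0],[0,0,0.1]],
    [[-0.225,0.061,0],[0,0,0.1]],
    [[-0.225,0.061,0],[0,0,0.1]],
    [[-0.225,0.061,0],[0,0,0.1]],
    [[0,0,0],[0,0,0]]
  ]
}}

```text
time: 11.5
tool_pos: [0.5747, -0.0648, 0.1402]
tool_rot: [-3.141, -0.001, -1.226]
contact_force: [0.3, -0.3, 0.1]
opening: 0.001
grip_force: 0.2
```

```bash
python3 -c "
from h import *
rep()"
```

```text
t11.50 p [ 0.5747 -0.0648  0.1402] rpy [-1.799e+02 -1.000e-01 -7.020e+01] phi_b 176.1 axis in tool mm [-12.6 -34.6] open 0.001 F [ 0.3 -0.3  0.1] j6 2.55
shift needed mm [-0.07  0.38] units [-0.003  0.015]
```

Request:
{"api": "send_rows", "payload": {
  "plan": [
    [[0.1,0,0],[0,0,0]],
    [[0,0,-0.6],[0,0,0]],
    [[0,0,-0.5],[0,0,0]],
    [[-0.1,0,0],[0,0,0]],
    [[0.213,-0.095,0],[0,0,-0.1]],
    [[0.213,-0.095,0],[0,0,-0.1]],
    [[0.213,-0.095,0],[0,0,-0.1]],
    [[0.213,-0.095,0],[0,0,-0.1]],
    [[0.213,-0.095,0],[0,0,-0.1]],
    [[0.213,-0.095,0],[0,0,-0.1]]
  ]
}}

```text
time: 12.75
tool_pos: [0.6052, -0.0782, 0.167]
tool_rot: [3.142, 0.0, -0.28]
contact_force: [-0.1, -0.5, -0.1]
opening: 0.0004
grip_force: 0.0
```

Request:
{"api": "send_rows", "payload": {
  "plan": [
    [[0.213,-0.095,0],[0,0,-0.1]],
    [[0.213,-0.095,0],[0,0,-0.1]],
    [[0.213,-0.095,0],[0,0,-0.1]],
    [[0.213,-0.095,0],[0,0,-0.1]],
    [[0.213,-0.095,0],[0,0,-0.1]],
    [[0.213,-0.095,0],[0,0,-0.1]],
    [[0.213,-0.095,0],[0,0,-0.1]],
    [[0.213,-0.095,0],[0,0,-0.1]],
    [[0.213,-0.095,0],[0,0,-0.1]],
    [[0,0,0],[0,0,0]]
  ]
}}

```text
time: 14.0
tool_pos: [0.6399, -0.0445, 0.167]
tool_rot: [-3.141, 0.0, 1.128]
contact_force: [0.0, -0.5, 0.1]
opening: 0.0003
grip_force: 0.0
```

```bash
python3 -c "
from h import *
look('s2.png')"
```

```text
t14.00 p [ 0.6399 -0.0445  0.167 ] rpy [-180.     0.    64.6] phi_b -49.1 axis in tool mm [-12.9 -34.7] open 0.000 F [ 0.  -0.5  0.1] j6 0.25
shift needed mm [-0.42  0.26] units [-0.017  0.01 ]
```

View pics/s2.png

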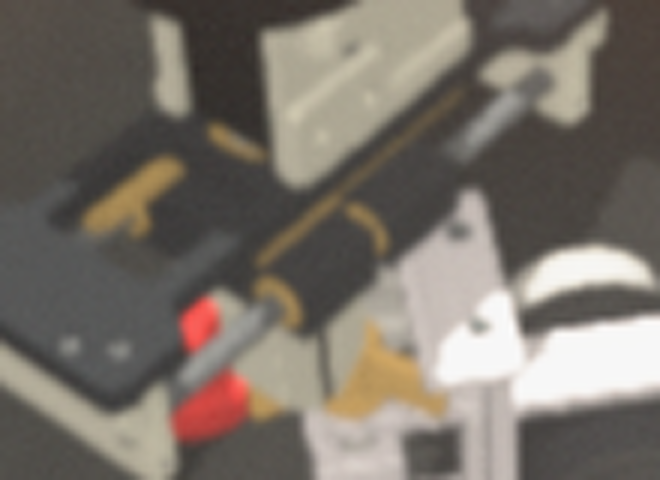

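The hand is over the right spot: the next wing tip shows at (260,405) in front of the fingers. Stroke 3.

Request:
{"api": "send_rows", "payload": {
  "plan": [
    [[0,0.01,0.4],[0,0,0]],
    [[0,0,0.4],[0,0,0]],
    [[0,0,0.34],[0,0,0]],
    [[0,0,0],[0,0,0]],
    [[-0.225,0.061,0],[0,0,0.1]],
    [[-0.225,0.061,0],[0,0,0.1]],
    [[-0.225,0.061,0],[0,0,0.1]],
    [[-0.225,0.061,0],[0,0,0.1]],
    [[-0.225,0.061,0],[0,0,0.1]],
    [[-0.225,0.061,0],[0,0,0.1]]
  ]
}}

```text
time: 15.3
tool_pos: [0.6227, -0.0734, 0.1391]
tool_rot: [3.141, -0.002, 0.181]
contact_force: [1.1, 0.8, -1.1]
opening: 0.0004
grip_force: 0.9
```

Request:
{"api": "send_rows", "payload": {
  "plan": [
    [[-0.225,0.061,0],[0,0,0.1]],
    [[-0.225,0.061,0],[0,0,0.1]],
    [[-0.225,0.061,0],[0,0,0.1]],
    [[-0.225,0.061,0],[0,0,0.1]],
    [[-0.225,0.061,0],[0,0,0.1]],
    [[-0.225,0.061,0],[0,0,0.1]],
    [[-0.225,0.061,0],[0,0,0.1]],
    [[-0.225,0.061,0],[0,0,0.1]],
    [[-0.225,0.061,0],[0,0,0.1]],
    [[0,0,0],[0,0,0]]
  ]
}}

```text
time: 16.55
tool_pos: [0.5749, -0.0651, 0.1392]
tool_rot: [-3.141, -0.001, -1.226]
contact_force: [0.9, -0.8, 0.7]
opening: 0.0005
grip_force: 0.2
```

```bash
python3 -c "
from h import *
rep()"
```

```text
t16.55 p [ 0.5749 -0.0651  0.1392] rpy [-179.9   -0.   -70.3] phi_b 176.0 axis in tool mm [-12.9 -34.5] open 0.000 F [ 0.9 -0.8  0.7] j6 2.55
shift needed mm [-0.42  0.54] units [-0.017  0.022]
```

Request:
{"api": "send_rows", "payload": {
  "plan": [
    [[0.1,0,0],[0,0,0]],
    [[0,0,-0.6],[0,0,0]],
    [[0,0,-0.5],[0,0,0]],
    [[-0.1,0,0],[0,0,0]],
    [[0.213,-0.095,0],[0,0,-0.1]],
    [[0.213,-0.095,0],[0,0,-0.1]],
    [[0.213,-0.095,0],[0,0,-0.1]],
    [[0.213,-0.095,0],[0,0,-0.1]],
    [[0.213,-0.095,0],[0,0,-0.1]],
    [[0.213,-0.095,0],[0,0,-0.1]]
  ]
}}

```text
time: 17.8
tool_pos: [0.6054, -0.0785, 0.166]
tool_rot: [3.142, 0.001, -0.28]
contact_force: [0.4, -0.1, -1.1]
opening: 0.0005
grip_force: 0.0
```

Request:
{"api": "send_rows", "payload": {
  "plan": [
    [[0.213,-0.095,0],[0,0,-0.1]],
    [[0.213,-0.095,0],[0,0,-0.1]],
    [[0.213,-0.095,0],[0,0,-0.1]],
    [[0.213,-0.095,0],[0,0,-0.1]],
    [[0.213,-0.095,0],[0,0,-0.1]],
    [[0.213,-0.095,0],[0,0,-0.1]],
    [[0.213,-0.095,0],[0,0,-0.1]],
    [[0.213,-0.095,0],[0,0,-0.1]],
    [[0.213,-0.095,0],[0,0,-0.1]],
    [[0,0,0],[0,0,0]]
  ]
}}

```text
time: 19.05
tool_pos: [0.6402, -0.0447, 0.166]
tool_rot: [-3.141, 0.0, 1.128]
contact_force: [0.3, 0.2, -0.3]
opening: 0.0003
grip_force: 0.0
```

Request:
{"api": "send_rows", "payload": {
  "plan": [
    [[0,0.01,0.4],[0,0,0]],
    [[0,0,0.4],[0,0,0]],
    [[0,0,0.32],[0,0,0]],
    [[0,0,0],[0,0,0]],
    [[-0.225,0.061,0],[0,0,0.1]],
    [[-0.225,0.061,0],[0,0,0.1]],
    [[-0.225,0.061,0],[0,0,0.1]],
    [[-0.225,0.061,0],[0,0,0.1]],
    [[-0.225,0.061,0],[0,0,0.1]],
    [[0,0,0],[0,0,0]]
  ]
}}

```text
time: 20.3
tool_pos: [0.6275, -0.0706, 0.1386]
tool_rot: [3.141, -0.001, 0.344]
contact_force: [1.5, 1.7, 0.6]
opening: 0.0006
grip_force: 0.4
```

```bash
python3 -c "
from h import *
rep()"
```

```text
t20.30 p [ 0.6275 -0.0706  0.1386] rpy [ 1.80e+02 -1.00e-01  1.97e+01] phi_b -94.0 axis in tool mm [-13.2 -35.8] open 0.001 F [1.5 1.7 0.6] j6 0.99
shift needed mm [-0.65 -0.79] units [-0.026 -0.032]
```

Request:
{"api": "send_rows", "payload": {
  "plan": [
    [[-0.044,0.015,0],[0,0,0.02]],
    [[-0.044,0.015,0],[0,0,0.02]],
    [[-0.044,0.015,0],[0,0,0.02]],
    [[-0.044,0.015,0],[0,0,0.02]],
    [[-0.044,0.015,0],[0,0,0.02]],
    [[-0.044,0.015,0],[0,0,0.02]],
    [[0,0,0],[0,0,0]],
    [[0,0,0],[0,0,0]],
    [[0,0,0],[0,0,0]],
    [[0,0,0],[0,0,0]]
  ]
}}

```text
time: 21.55
tool_pos: [0.6228, -0.0739, 0.1386]
tool_rot: [3.141, -0.003, 0.154]
contact_force: [7.3, 3.8, 0.4]
opening: 0.0007
grip_force: 3.4
```

```bash
python3 -c "
from h import *
rep()"
```

```text
t21.55 p [ 0.6228 -0.0739  0.1386] rpy [180.   -0.2   8.8] phi_b -104.9 axis in tool mm [-14.5 -35.2] open 0.001 F [7.3 3.8 0.4] j6 1.18
shift needed mm [-2.04 -0.24] units [-0.081 -0.009]
```

Request:
{"api": "send_rows", "payload": {
  "plan": [
    [[-0.02,0,0],[0,0,0]],
    [[-0.02,0,0],[0,0,0]],
    [[0,0,0],[0,0,0]],
    [[0,0,0],[0,0,0]],
    [[0,0,0],[0,0,0]],
    [[0,0,0],[0,0,0]],
    [[0,0,0],[0,0,0]],
    [[0,0,0],[0,0,0]],
    [[0,0,0],[0,0,0]],
    [[0,0,0],[0,0,0]]
  ]
}}

```text
time: 22.8
tool_pos: [0.6226, -0.0739, 0.1386]
tool_rot: [3.141, -0.005, 0.154]
contact_force: [9.3, 4.4, -1.7]
opening: 0.0006
grip_force: 4.8
```

```bash
python3 -c "
from h import *
rep()"
```

```text
t22.80 p [ 0.6226 -0.0739  0.1386] rpy [180.   -0.3   8.8] phi_b -104.9 axis in tool mm [-14.4 -35.2] open 0.001 F [ 9.3  4.4 -1.7] j6 1.18
shift needed mm [-1.86 -0.21] units [-0.074 -0.008]
```

The finger is against a stiff stop: about 10 N, with almost no motion. I'll back off, lift away and check the wing angles.

Request:
{"api": "send_rows", "payload": {
  "plan": [
    [[-0.04,0,0],[0,0,0]],
    [[0,0,0],[0,0,0]],
    [[0.12,0,0],[0,0,0]],
    [[0.16,0,0],[0,0,0]],
    [[0,0,-0.8],[0,0,0]],
    [[0,0,-0.9],[0,0,0]],
    [[0,0,-0.9],[0,0,0]],
    [[0,0.9,-0.9],[0,0,0]],
    [[-0.9,0.9,0],[0,0,0]],
    [[-0.9,0.9,0],[0,0,0]]
  ]
}}

```text
time: 24.05
tool_pos: [0.5912, -0.1481, 0.2254]
tool_rot: [3.141, 0.002, 0.155]
contact_force: [-0.9, -0.4, 0.3]
opening: 0.0005
grip_force: 0.0
```

Request:
{"api": "send_rows", "payload": {
  "plan": [
    [[-0.9,0.9,0],[0,0,0]],
    [[-0.9,0.9,0],[0,0,0]],
    [[-0.9,0.9,0],[0,0,0]],
    [[-0.9,0.9,0],[0,0,0]],
    [[-0.9,0.9,0],[0,0,0]],
    [[-0.9,0.9,0],[0,0,0]],
    [[-0.9,0.9,0],[0,0,0]],
    [[-0.9,0.9,0],[0,0,0]],
    [[-0.9,0.9,0],[0,0,0]],
    [[-0.9,0.9,0],[0,0,0]]
  ]
}}

```text
time: 25.3
tool_pos: [0.4032, -0.4048, 0.2254]
tool_rot: [-3.14, 0.002, 0.154]
contact_force: [-0.4, 0.4, -0.2]
opening: 0.0001
grip_force: 0.0
```

```bash
python3 -c "
from h import *
rep()
im,d=read_camera('top');cv2.imwrite('pics/end.png',cv2.resize(im[155:235,257:357],None,fx=6,fy=6,interpolation=cv2.INTER_CUBIC))
a=np.load('top0.npz')['im'];print(np.abs(im.astype(int)-a).max(2)[100:230,:400].__gt__(60).sum())"
```

```text
t25.30 p [ 0.4032 -0.4048  0.2254] rpy [-1.799e+02  1.000e-01  8.800e+00] phi_b -104.9 axis in tool mm [ 253.2 -328.6] open 0.000 F [-0.4  0.4 -0.2] j6 0.50
shift needed mm [ 265.68 -293.56] units [ 10.627 -11.743]
303
```

View pics/end.png

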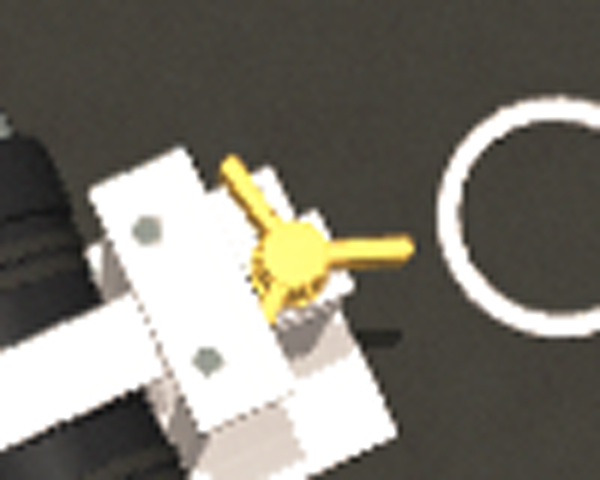

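The wing tips are now at crop (232,160) and (408,246), with the hub at (297,251).

Run:
```python
from h import *
A=ray('top',np.array([[297,251],[232,159],[409,246]])/6+[257,155],.1505)
ex=np.array([np.cos(yaw),np.sin(yaw)]);ey=np.array([-ex[1],ex[0]])
for c in (AX,A[0,:2]):
    v=A[1:,:2]-c;print(np.hypot(*v.T)*1000,np.degrees(np.arctan2(v@ey,v@ex)))
# whole-scene difference, low objects
im,d=read_camera('scene');a=np.load('scene0.npz')['im']
for n,(lo,hi) in dict(red=((0,150,80),(6,255,255)),orange=((6,180,80),(15,255,255))).items():
    for I in(a,im):
        m=cv2.inRange(cv2.cvtColor(I,cv2.COLOR_BGR2HSV),lo,hi)[190:330,200:260];v,u=np.nonzero(m);print(n,len(u),u.mean(),v.mean())
```

```text
[32.25485132 32.84765097] [   8.47669405 -110.76812107]
[32.34049982 31.98628391] [  10.15989143 -111.48738562]
red 485 30.676288659793816 20.162886597938144
red 454 29.964757709251103 20.30616740088106
orange 0 nan nan
orange 0 nan nan<stdin>:10: RuntimeWarning: Mean of empty slice.
  ret = ret.dtype.type(ret / rcount)
```

The wings are at about +9° and -111°, and the stop positions are +10° and -110°. The screw is at its stop and the arm is clear, so I'm handing in.

```bash
python3 -c "
from h import *
print(robot.hand_in())"
```

```text
the job is handed in; nothing more can be done
None
```

The thumbscrew is at its stop: the wings measure about +9° and -111° against +10° and -110°, the highest force I read was about 10 N, the arm ended clear, and I handed the job in at about 25 s; I didn't check every loose item's position afterwards.

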